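Uncover and set the bench selector

TASK

Take the bell-shaped cover off the selector on the sloping console and nest it, upright, over its twin that stands on the bench, leaving it there. Then turn the selector clockwise to the round mark, until its pointer rests in the detent there, without ever going on past that mark to the next position, and let go. Leave the other things on the bench where they are.

Things in the scene. Friction and masses are not known exactly. Their poses are not given: they have to be found in the camera images.
- console: desk console fixed to the bench, 173 mm deep, 240 mm wide, 30 mm high in front and 130 mm at the back; its 200 mm long top panel slopes at 30 degrees, low side towards -x of its frame. Origin: centre of its underside
- dial: dial in the middle of the panel. Origin: on the panel's surface and the knob's axis; z is the panel's normal, x runs up the slope, y to the left. A foot 60 mm across, 6 mm high carries the knob. Six marks at 53 mm radius, 45 degrees apart, from +y (left) clockwise over +x to -y (right) and on to lower right: the fifth, at -y, is a black disc of 15 mm (the round mark), the others are short bars
- selector (a joint): selector's angle, rad, 0 to 3.93, growing clockwise as seen looking at the panel; a detent every 0.785 rad, at each mark: 0 is the left mark, 3.142 the round mark, 3.927 the last mark and end stop. It starts at one of the first two marks, hidden under the cover. A detent yields at about 0.25 N m
- selector_grip (a point): point on the selector's axis to grip it, 37 mm above the panel; turns with the knob: z is the panel's normal, y points along the bar to the pointer end (white line). The black knob is a bar 42 mm long, 14 mm thick, 32 mm high (14 to 46 mm above the panel) on a disc 44 mm across, 8 mm thick, that stands on the foot
- cover: bell-shaped aluminium cover, 85 mm high: hollow skirt 55 mm high, 72 mm across at the mouth, 55 mm at the shoulder, wall 3 mm, inside depth 51 mm; on it a solid round grip 42 mm across, 30 mm high. Origin: centre of the mouth; z along its axis to the grip. At the start it sits over the selector with its mouth on the sloping panel, round the foot
- spare: bell-shaped aluminium cover, 85 mm high: hollow skirt 55 mm high, 72 mm across at the mouth, 55 mm at the shoulder, wall 3 mm, inside depth 51 mm; on it a solid round grip 42 mm across, 30 mm high. Origin: centre of the mouth; z along its axis to the grip. It stands on the bench, mouth down. A cover nested over it comes to rest with its mouth 34 mm above this one's mouth
- tape: bystander, leave alone: white roll of tape, a ring 60 mm across, 24 mm high. Origin: centre of its underside
- wrench: bystander, leave alone: flat steel wrench, 180 mm long, along its x axis. Origin: centre of its underside
- coupling: bystander, leave alone: steel pipe coupling, 32 mm across, 40 mm high. Origin: centre of its underside
- plug: bystander, leave alone: brass plug, 28 mm across, 30 mm high. Origin: centre of its underside
- oil: bystander, leave alone: closed oil can, 70 mm across, 130 mm high. Origin: centre of its underside
- bin: bystander, leave alone: grey open bin, 140 x 100 x 60 mm. Origin: centre of its underside
- driver: bystander, leave alone: screwdriver, 200 mm long, along its x axis. Origin: centre of its underside
Things that resemble listed ones, but are neither listed nor needed, are in the scene too. What is shaped like the cover but black or pink is not meant.

How it is judged:
By the outcome, as a careful person would: the job done as asked, in the order asked, and still so for the second after the job is handed in, with the robot touching nothing.
It also fails if it takes over 59 s, if anything falls off the work surface, if the arm or the gripper's body presses on something with over 40 N, if the wrist force passes 120 N, or if a joint passes its speed limit or range.

ROBOT

A 6-joint arm with a two-finger parallel gripper is mounted at the origin on the work surface. World frame = base frame: x ahead of the robot, y to its left, z up, the work surface at z = 0. Lengths are in mm, angles in rad, forces in N, time in s.
With the tool pointing down it reaches from about 275 to 750 mm from the base axis. Payload 10.2 kg.
Tool frame: the origin (TCP) lies between the finger pads; the fingertips stand 25 mm ahead of it and the grasp point (between the pads) lies 6 mm ahead of it; z points along the fingers, y is the line along which they close (so a half turn about z gives the same grasp; the last joint's range is limited). The gripper opens to 85 mm and grips with 20 to 120 N. Pads are 22 mm wide; open, the fingers measure 114 mm over their backs; the gripper's body (76 mm by 85 mm) begins 54 mm behind the grasp point. The pads swing forward as they close: fully open they stand 13 mm farther back than shut.
Start: joints at [0.951, 0.313, 1.498, -0, 1.331, -0.223], TCP at [202.909, 484.21, 256.294] pointing down, gripper open.
Joint ranges: [-2.94, 2.94], [-0.97, 2.17], [0.19, 2.56], [-1.23, 4.37], [0.02, 3.11], [-2.88, 2.88]. Speed limits (rad/s): [2.39, 2.39, 3.01, 3.14, 3.14, 3.14].

INTERFACE

Orientations are given as a unit quaternion [w, x, y, z].
In Python, from rig import ctrl, eyes, finish_job gives the robot as it stands.
- The arm moves only by the tool step_arm, never from a script. Its argument "increments" is a list of rows, each an object of numbers: "dx", "dy", "dz": the shift along the tool's x, y, z in units of 25 mm (1.0 is 25 mm); "wx", "wy", "wz": the turn, a rotation vector about the tool's x, y, z in units of 6 degrees (1.0 is 6 degrees). A call has 1 to 5 rows; each row shifts and turns the commanded pose from where the row before left it, along the tool's axes as they then stand; what a row does not reach is not made up. A row lasts 1/10 s, in which the tool goes at most 50 mm and 8.59 degrees, less where a joint would pass 70% of its speed; a pose out of reach is approached as far as the arm can. A call is refused whole if a number of a shift passes 1 or a number of a turn 1, either way. A call with a gripper value outside its range is refused whole. "fingers" is the finger opening in mm, from 0 to 85.4, set as the call begins (left out, the last holds). The fingers move at their own pace and stop on an object; "squeeze" is the grip in N (left out, the last holds). Time passes only in rows, so rows that do not move let the fingers close. It gives the time, the measured TCP pose, the force, the opening and the grip force at its end, in the units of the state.
- ctrl.sense(): the state, without advancing time (a new reading comes with each control period).
- eyes.capture(name): name is "scene" or "top" or "wrist"; returns a dict with "frame" (384x512x3 uint8, blue, green, red), "fx", "fy", "cx", "cy" (pixels), "R" (3x3) and "t" (3): a world point X has camera coordinates R X + t; the wrist camera has in their place "tool_from_camera" (4x4, takes a point from camera to tool coordinates, whose origin is the TCP and whose axes are the flange's). Camera axes: x right, y down, z forward; pixel columns grow to the right and rows downward; lengths in mm; the calibration is good to about 2 mm. A picture is of the moment at which its call begins: read the wrist's pose just before it. There is no depth.
- finish_job(): hands the job in; it is judged then, once.
Trained networks look in the newest picture that a camera, given by its name, has taken for a name from the list of things; names that differ only in an ending like _2 or _b are one class to them, and where a whole thing is asked for, a point or a joint stands for the part that bears it (a point fixed in the world has none). Each returns a list of dicts, best first, with "p" (0 to 1); they miss things now and then, are a little off and sometimes report something else, mostly with a low value. They report only what shows in the picture. A call takes as long as a camera call. They do not tell look-alikes from the thing itself.
- eyes.cut_out(camera, label): "mask" (384x512 bool, what is visible of it).
- eyes.landmark_of(camera, label): "point" ([x, y, z] in mm, in the coordinates of the camera as it stood for that picture, good to about 4 mm: a listed point, or the origin of a listed thing).
The state is a dict: "time_s": time; "joints": joint angles; "dq": joint speeds; "tau": joint torques, N m; "eef_pos": TCP position; "ee_rot": TCP orientation; "force": force on the tool from outside, world axes, zero at the start; "wrist_torque": the same for the moment, N m; "grip_width": opening from 0.0 (shut) to 1.0 (fully open); "grip_force": force on a finger pad.
Only numpy, scipy, OpenCV 4.12 (cv2) and the standard library are available. Lean on these libraries where they do the work, as an engineer would, in place of code of your own. Each camera call takes 0.05 s, during which the arm holds its last target. There are 200 camera calls.

## Working session

There is one attempt and no reset: what is moved stays moved. The work goes in short steps, Python scripts to look and compute and a tool call to move; the robot and the scene stay as the last step left them, time stands still between calls to the robot, and variables do not carry over. Pictures are saved under pics/ and viewed, at most 10 in all, crops included, and the job is handed in when it is done.

Besides the shell and the picture viewer there is one more tool, called after "Emit:" as a command line: name --argument value ..., lists and objects as JSON in quotes. step_arm: Moves the arm, as the interface text tells. Its arguments: {"type":"object","properties":{"increments":{"type":"array"},"fingers":{"type":"number"},"squeeze":{"type":"number"}},"required":["increments"]}

```bash
mkdir -p pics; ls
cat > h.py <<'E'
import numpy as np, cv2
from rig import ctrl, eyes, finish_job
from scipy.spatial.transform import Rotation as Ro
def T():
    s=ctrl.sense(); q=s["ee_rot"]; M=np.eye(4); M[:3,:3]=Ro.from_quat([q[1],q[2],q[3],q[0]]).as_matrix(); M[:3,3]=s["eef_pos"]; return M
def cap(n):
    M=T(); c=eyes.capture(n)
    if n=="wrist": W=M@np.array(c["tool_from_camera"])
    else:
        W=np.eye(4); R=np.array(c["R"]); W[:3,:3]=R.T; W[:3,3]=-R.T@np.array(c["t"])
    c["W"]=W; return c
def marks(n,c,labels):
    for l in labels:
        for d in eyes.landmark_of(n,l)[:5]:
            p=np.array(d["point"]); w=c["W"]@np.r_[p,1]
            print(n,l,round(d["p"],2),w[:3].round(0),"px",(c["fx"]*p[0]/p[2]+c["cx"]).round(),(c["fy"]*p[1]/p[2]+c["cy"]).round())
def proj(c,X):
    p=np.linalg.inv(c["W"])@np.r_[X,1]; return np.array([c["fx"]*p[0]/p[2]+c["cx"],c["fy"]*p[1]/p[2]+c["cy"]])
def ray(c,u,v):
    d=c["W"][:3,:3]@np.array([(u-c["cx"])/c["fx"],(v-c["cy"])/c["fy"],1]); return c["W"][:3,3],d/np.linalg.norm(d)
E
python3 - <<'E'
from h import *
s=ctrl.sense(); print(s["time_s"],s["eef_pos"],s["ee_rot"])
ims=[]
for n in ("scene","top"):
    c=cap(n); ims.append(c["frame"]); print(n,c["W"].round(2)[:3])
    marks(n,c,["cover","spare","console","dial","oil","bin","coupling","tape"])
cv2.imwrite("pics/a.png",cv2.resize(ims[0],(768,576))); cv2.imwrite("pics/b.png",cv2.resize(ims[1],(768,576)))
E
```

```text
pics
0.0 [202.77001744 484.01052751 255.74076657] [-2.58191856e-04  1.97081837e-01  9.80386830e-01 -5.88116304e-04]
scene [[ 4.50000e-01  6.30000e-01 -6.30000e-01  1.25801e+03]
 [ 8.90000e-01 -3.20000e-01  3.20000e-01 -4.04480e+02]
 [ 0.00000e+00 -7.10000e-01 -7.10000e-01  9.64100e+02]]
scene cover 0.93 [715.  27.  32.] px 306.0 249.0
scene cover 0.92 [230. 327.  34.] px 306.0 121.0
scene cover 0.81 [268. 397.  35.] px 328.0 121.0
scene cover 0.77 [502. 167.  83.] px 310.0 170.0
scene cover 0.61 [323. -38.  32.] px 224.0 167.0
scene spare 0.78 [ 531. -139.   -1.] px 222.0 230.0
scene console 0.86 [499. 166.  -0.] px 306.0 189.0
scene oil 0.81 [421. 482.  -1.] px 371.0 146.0
scene oil 0.57 [ 533. -139.    3.] px 222.0 230.0
scene bin 0.58 [ 426. -513.   -2.] px 83.0 252.0
scene coupling 0.45 [628. 120.   0.] px 316.0 222.0
scene tape 0.8 [ 435. -188.   -5.] px 194.0 214.0
top [[-1.00000e-02 -9.90000e-01  1.50000e-01  2.88000e+02]
 [-1.00000e+00  1.00000e-02  0.00000e+00 -1.25500e+01]
 [-0.00000e+00 -1.50000e-01 -9.90000e-01  1.22588e+03]]
top cover 0.96 [269. 396.  39.] px 114.0 255.0
top cover 0.94 [224. 326.  33.] px 139.0 271.0
top cover 0.81 [502. 166.  79.] px 192.0 173.0
top cover 0.56 [322. -40.  36.] px 264.0 235.0
top cover 0.4 [504. 164.  -1.] px 197.0 177.0
top spare 0.84 [ 531. -141.   -2.] px 295.0 168.0
top console 0.89 [502. 161.  -1.] px 198.0 178.0
top dial 0.56 [503. 163.  79.] px 194.0 173.0
top oil 0.91 [424. 476.  -2.] px 95.0 204.0
top bin 0.9 [ 418. -514.   -0.] px 419.0 203.0
top coupling 0.56 [631. 115.  -1.] px 213.0 137.0
top tape 0.64 [ 440. -190.   -0.] px 312.0 197.0
```

```bash
sleep 1
```

```text
(no output)
```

View pics/a.png

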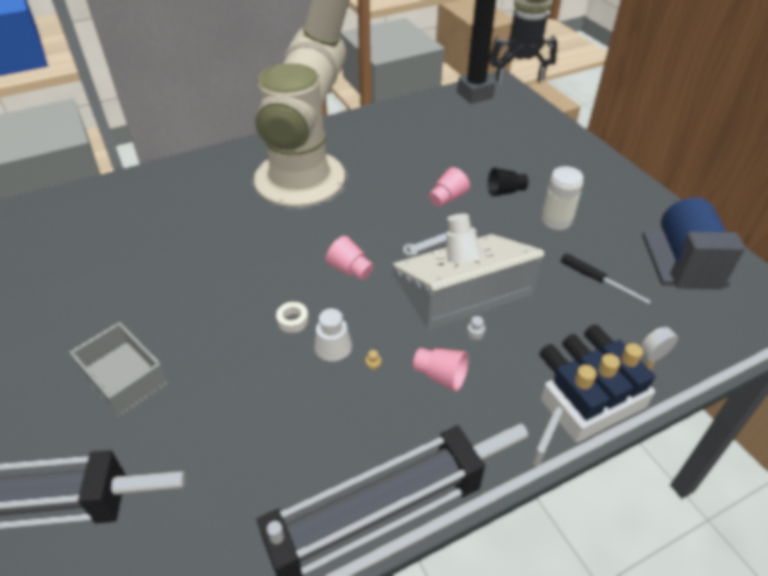

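View pics/b.png

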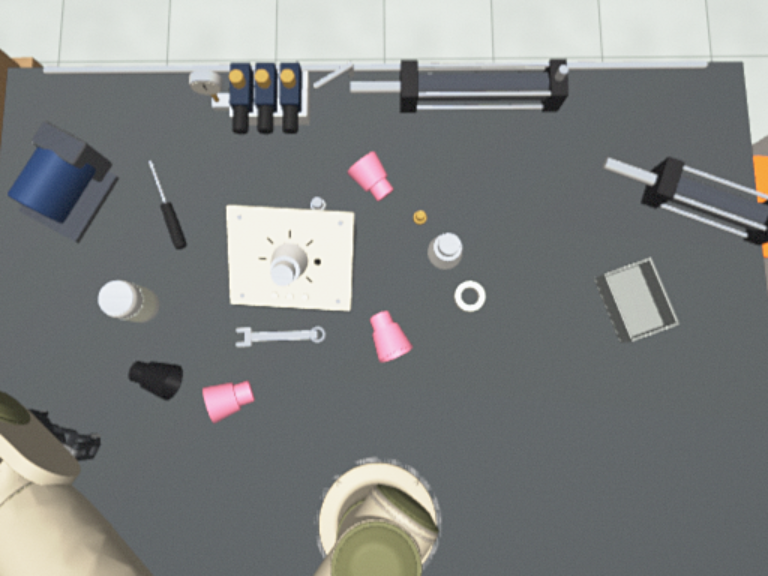

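Both views show the same scene. The grey cover on the console is at scene (461,240) and top (287,262), in 768-px view pixels. The grey spare on the bench is at scene (332,335) and top (445,250).
Things that could be taken for them: 
- pink bells at top (371,175), (390,337) and (228,400)
- a black bell at top (155,378)
- the white oil can at top (127,300)

I choose the two grey ones by the description. Next I plan a close look.

```bash
cat >> h.py <<'E'
def goal(p,yaw,tilt,about=None):
    """tool z = down tilted by tilt deg towards console +x; yaw (deg) of tool y about the approach axis, console frame given by about=console yaw deg"""
    cy=np.radians(about or 0); xc=np.array([np.cos(cy),np.sin(cy),0]); yc=np.array([-np.sin(cy),np.cos(cy),0]); t=np.radians(tilt)
    z=np.sin(t)*xc-np.cos(t)*np.array([0,0,1]); n=-z; u=np.cross(yc,n) # u: up slope
    a=np.radians(yaw); y=np.cos(a)*u+np.sin(a)*yc
    M=np.eye(4); M[:3,1]=y; M[:3,2]=z; M[:3,0]=np.cross(y,z); M[:3,3]=p; return M
def plan(goals,start=None,per=23,deg=5.5):
    """goals: list of 4x4; prints rows"""
    C=T() if start is None else start.copy()
    for G in goals:
        d=np.linalg.norm(G[:3,3]-C[:3,3]); r=Ro.from_matrix(C[:3,:3].T@G[:3,:3]).as_rotvec()
        N=max(1,int(np.ceil(max(d/per,np.degrees(np.linalg.norm(r))/deg))))
        C0=C.copy()
        for i in range(1,N+1):
            P=C0[:3,3]+(G[:3,3]-C0[:3,3])*i/N; R=C0[:3,:3]@Ro.from_rotvec(r*i/N).as_matrix()
            s=(C[:3,:3].T@(P-C[:3,3])/25).round(2); w=(np.degrees(Ro.from_matrix(C[:3,:3].T@R).as_rotvec())/6).round(2)
            print(" ",dict((k,float(v)) for k,v in zip("dx dy dz wx wy wz".split(),np.r_[s,w]) if v))
            C[:3,3]+=C[:3,:3]@(s*25); C[:3,:3]=C[:3,:3]@Ro.from_rotvec(np.radians(w*6)).as_matrix()
        print("--")
    return C
E
python3 - <<'E'
from h import *
c=eyes.capture("wrist"); print(np.array(c["tool_from_camera"]).round(2),c["fx"],ctrl.sense()["time_s"])
n=np.array([-.5,0,.866]); D=np.array([501,165,80])
plan([goal(D+n*270,90,30,-2.5)])
E
```

```text
[[  -0.     -0.95   -0.32   81.04]
 [   1.     -0.      0.     -1.03]
 [  -0.     -0.32    0.95 -117.44]
 [   0.      0.      0.      1.  ]] 296.95538646897717 0.95
  {'dx': -0.68, 'dy': -0.58, 'dz': -0.14, 'wx': -0.06, 'wy': -0.31, 'wz': -0.21}
  {'dx': -0.68, 'dy': -0.59, 'dz': -0.13, 'wx': -0.05, 'wy': -0.31, 'wz': -0.2}
  {'dx': -0.67, 'dy': -0.61, 'dz': -0.11, 'wx': -0.06, 'wy': -0.31, 'wz': -0.21}
  {'dx': -0.65, 'dy': -0.62, 'dz': -0.08, 'wx': -0.05, 'wy': -0.31, 'wz': -0.2}
  {'dx': -0.65, 'dy': -0.63, 'dz': -0.08, 'wx': -0.06, 'wy': -0.31, 'wz': -0.21}
  {'dx': -0.64, 'dy': -0.65, 'dz': -0.05, 'wx': -0.05, 'wy': -0.3, 'wz': -0.21}
  {'dx': -0.62, 'dy': -0.66, 'dz': -0.04, 'wx': -0.06, 'wy': -0.31, 'wz': -0.2}
  {'dx': -0.6, 'dy': -0.67, 'dz': -0.02, 'wx': -0.05, 'wy': -0.31, 'wz': -0.21}
  {'dx': -0.6, 'dy': -0.69, 'dz': -0.01, 'wx': -0.06, 'wy': -0.31, 'wz': -0.2}
  {'dx': -0.58, 'dy': -0.7, 'dz': 0.01, 'wx': -0.05, 'wy': -0.31, 'wz': -0.21}
  {'dx': -0.56, 'dy': -0.71, 'dz': 0.02, 'wx': -0.06, 'wy': -0.31, 'wz': -0.21}
  {'dx': -0.55, 'dy': -0.72, 'dz': 0.04, 'wx': -0.05, 'wy': -0.31, 'wz': -0.2}
  {'dx': -0.53, 'dy': -0.74, 'dz': 0.05, 'wx': -0.06, 'wy': -0.31, 'wz': -0.21}
  {'dx': -0.51, 'dy': -0.74, 'dz': 0.06, 'wx': -0.05, 'wy': -0.31, 'wz': -0.2}
  {'dx': -0.49, 'dy': -0.76, 'dz': 0.08, 'wx': -0.06, 'wy': -0.31, 'wz': -0.21}
  {'dx': -0.48, 'dy': -0.77, 'dz': 0.08, 'wx': -0.05, 'wy': -0.31, 'wz': -0.21}
--
```

Emit:
step_arm --increments '[{"dx": -0.68, "dy": -0.59, "dz": -0.13, "wx": -0.05, "wy": -0.31, "wz": -0.2}, {"dx": -0.68, "dy": -0.59, "dz": -0.13, "wx": -0.05, "wy": -0.31, "wz": -0.2}, {"dx": -0.66, "dy": -0.61, "dz": -0.1, "wx": -0.06, "wy": -0.31, "wz": -0.21}, {"dx": -0.65, "dy": -0.62, "dz": -0.08, "wx": -0.05, "wy": -0.31, "wz": -0.2}, {"dx": -0.65, "dy": -0.63, "dz": -0.08, "wx": -0.06, "wy": -0.31, "wz": -0.21}]'

```text
time_s: 1.45
eef_pos: [253.7, 383.5, 274.1]
ee_rot: [0.083, 0.143, 0.986, -0.002]
force: [-0.0, 0.7, -0.5]
grip_width: 1.005
grip_force: 0.0
```

Emit:
step_arm --increments '[{"dx": -0.64, "dy": -0.65, "dz": -0.05, "wx": -0.05, "wy": -0.3, "wz": -0.2}, {"dx": -0.62, "dy": -0.66, "dz": -0.04, "wx": -0.06, "wy": -0.31, "wz": -0.2}, {"dx": -0.6, "dy": -0.67, "dz": -0.02, "wx": -0.05, "wy": -0.31, "wz": -0.2}, {"dx": -0.6, "dy": -0.69, "dz": -0.01, "wx": -0.06, "wy": -0.31, "wz": -0.2}, {"dx": -0.58, "dy": -0.7, "dz": 0.01, "wx": -0.05, "wy": -0.31, "wz": -0.2}]'

```text
time_s: 1.95
eef_pos: [304.5, 283.5, 292.2]
ee_rot: [0.164, 0.09, 0.982, -0.004]
force: [0.6, -0.2, -0.8]
grip_width: 0.999
grip_force: 0.0
```

Emit:
step_arm --increments '[{"dx": -0.56, "dy": -0.71, "dz": 0.02, "wx": -0.06, "wy": -0.31, "wz": -0.21}, {"dx": -0.55, "dy": -0.72, "dz": 0.04, "wx": -0.05, "wy": -0.31, "wz": -0.2}, {"dx": -0.53, "dy": -0.74, "dz": 0.05, "wx": -0.06, "wy": -0.31, "wz": -0.21}, {"dx": -0.51, "dy": -0.74, "dz": 0.06, "wx": -0.05, "wy": -0.31, "wz": -0.2}, {"dx": -0.49, "dy": -0.76, "dz": 0.08, "wx": -0.06, "wy": -0.31, "wz": -0.2}]'

```text
time_s: 2.45
eef_pos: [354.9, 183.7, 310.1]
ee_rot: [0.244, 0.034, 0.969, -0.006]
force: [0.6, 1.0, 0.3]
grip_width: 1.002
grip_force: 0.0
```

Run:
```python
from h import *
print(T().round(2),ctrl.sense()["joints"])
c=cap("wrist"); marks("wrist",c,["cover","dial","console"]); cv2.imwrite("pics/c.png",c["frame"])
np.savez("c.npz",**{k:c[k] for k in("frame","W","fx","fy","cx","cy")})
```

```text
[[-8.8000e-01  7.0000e-02  4.7000e-01  3.5495e+02]
 [ 6.0000e-02  1.0000e+00 -3.0000e-02  1.8372e+02]
 [-4.7000e-01  1.0000e-02 -8.8000e-01  3.1009e+02]
 [ 0.0000e+00  0.0000e+00  0.0000e+00  1.0000e+00]] [ 0.27442937 -0.2144093   1.98519155 -0.19724669  0.91048952 -1.14118553]
wrist cover 0.85 [506. 164.  81.] px 249.0 177.0
wrist cover 0.76 [322. -40.  35.] px 41.0 32.0
wrist cover 0.67 [713.  26.  38.] px 189.0 242.0
wrist console 0.7 [504. 163.   2.] px 248.0 141.0
```

View pics/c.png

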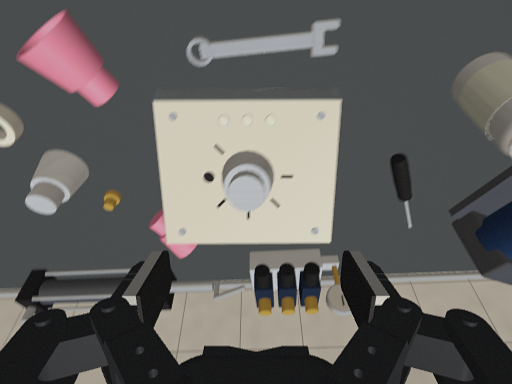

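The wrist view shows the grey cover on the panel at (247,185), the round mark at (209,177), and the grey spare at (57,180). The panel corners are near (154,99), (340,97), (331,241) and (166,243). I'll fit the console pose from these.

```bash
cat > fit.py <<'E'
from h import *
from scipy.optimize import least_squares
c=dict(np.load("c.npz"))
g=cv2.cvtColor(c["frame"],cv2.COLOR_BGR2GRAY)
uv=np.array([(154,99),(340,97),(331,241),(166,243)],np.float32).reshape(-1,1,2)
uv=cv2.cornerSubPix(g,uv,(5,5),(-1,-1),(3,30,.01)).reshape(-1,2)
P=[(-100,-120),(-100,120),(100,120),(100,-120)]
m=(209,177); 
def pose(p):
    cy=np.radians(p[3]); z=np.array([-.5,0,.866]); x=np.array([.866,0,.5]); y=np.array([0,1.,0])
    Rz=Ro.from_euler("z",cy).as_matrix(); return Rz@x,Rz@y,Rz@z
def res(p):
    x,y,z=pose(p); o=p[:3]
    r=[proj(c,o+a*x+b*y)-k for (a,b),k in zip(P,uv)]+[proj(c,o-53*y)-m]
    return np.ravel(r)
s=least_squares(res,[501,165,80,-2.5]); print(uv,s.x.round(1),s.fun.round(1)); x,y,z=pose(s.x)
f=c["frame"].copy()
for h,r in((0,36),(55,27.5),(55,21),(85,21)):
    pts=np.array([proj(c,s.x[:3]+h*z+r*(np.cos(t)*x+np.sin(t)*y)) for t in np.linspace(0,6.28,60)])
    cv2.polylines(f,[(pts*8).astype(int)],True,(0,0,255),1,cv2.LINE_AA,3)
cv2.imwrite("pics/d.png",cv2.resize(f[80:260,140:350],None,fx=3,fy=3))
E
python3 fit.py
```

```text
[[152.44566 100.34235]
 [341.6612   98.76468]
 [330.20416 242.36404]
 [166.      243.     ]] [505.3 163.   79.3  -4. ] [-0.2 -0.4 -0.4  0.4  0.3  0.1  0.4  0.4 -0.  -0.5]
```

View pics/d.png

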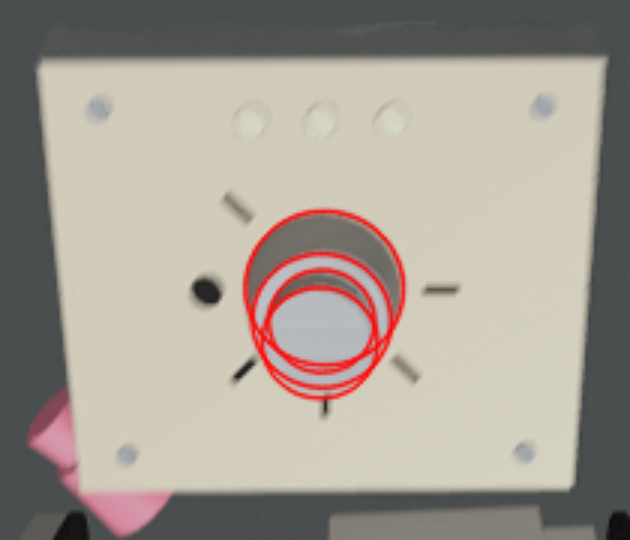

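The overlay matches: the cover is seated and centred on the dial. The dial is at (505,163,79) with yaw -4°.

Run:
```python
from h import *
z=Ro.from_euler("z",-4,degrees=True).as_matrix()@np.array([-.5,0,.866]); D=np.array([505.3,163,79.3])
plan([goal(D+z*140,90,30,-4),goal(D+z*84,90,30,-4)])
```

```text
{'dx': -0.14, 'dy': -0.08, 'dz': 0.9, 'wx': 0.01, 'wy': -0.05, 'wz': -0.01}
  {'dx': -0.13, 'dy': -0.07, 'dz': 0.9, 'wy': -0.05, 'wz': -0.01}
  {'dx': -0.13, 'dy': -0.08, 'dz': 0.9, 'wx': 0.01, 'wy': -0.06}
  {'dx': -0.12, 'dy': -0.07, 'dz': 0.9, 'wx': 0.01, 'wy': -0.05, 'wz': -0.01}
  {'dx': -0.12, 'dy': -0.07, 'dz': 0.9, 'wx': 0.01, 'wy': -0.05, 'wz': -0.01}
  {'dx': -0.11, 'dy': -0.08, 'dz': 0.91, 'wy': -0.05, 'wz': -0.01}
--
  {'dz': 0.75}
  {'dz': 0.74}
  {'dz': 0.75}
--
```

Emit:
step_arm --increments '[{"dx": -0.14, "dy": -0.08, "dz": 0.9, "wx": 0.01, "wy": -0.05, "wz": -0.01}, {"dx": -0.13, "dy": -0.07, "dz": 0.9, "wy": -0.05, "wz": -0.01}, {"dx": -0.13, "dy": -0.08, "dz": 0.9, "wx": 0.01, "wy": -0.06}, {"dx": -0.12, "dy": -0.07, "dz": 0.9, "wx": 0.01, "wy": -0.05, "wz": -0.01}, {"dx": -0.12, "dy": -0.07, "dz": 0.9, "wx": 0.01, "wy": -0.05, "wz": -0.01}]'

```text
invalid input at $.increments[1]: expected keys dx, dy, dz, wx, wy, wz
```

Emit:
step_arm --increments '[{"dx": -0.11, "dy": -0.08, "dz": 0.9, "wy": -0.05, "wz": -0.01}, {"dz": 0.5}, {}]'

```text
invalid input at $.increments[0]: expected keys dx, dy, dz, wx, wy, wz
```

Run:
```python
from h import *
c=cap("wrist"); marks("wrist",c,["cover"]); cv2.imwrite("pics/e.png",c["frame"])
z=Ro.from_euler("z",-4,degrees=True).as_matrix()@np.array([-.5,0,.866]); D=np.array([505.3,163,79.3])
f=c["frame"]
for h in(55,85): print(proj(c,D+z*h))
print(ctrl.sense()["time_s"]); plan([goal(D+z*84,90,30,-4)])
```

```text
wrist cover 0.86 [324. -40.  34.] px 42.0 35.0
wrist cover 0.81 [713.  23.  34.] px 188.0 241.0
wrist cover 0.8 [506. 167.  81.] px 250.0 178.0
[246.45758346 187.71650714]
[245.78684924 194.99688837]
2.75
  {'dx': -0.1, 'dy': -0.05, 'dz': 0.85, 'wx': 0.01, 'wy': -0.04}
  {'dx': -0.1, 'dy': -0.06, 'dz': 0.85, 'wy': -0.03, 'wz': -0.01}
  {'dx': -0.09, 'dy': -0.05, 'dz': 0.85, 'wx': 0.01, 'wy': -0.04}
  {'dx': -0.09, 'dy': -0.06, 'dz': 0.84, 'wy': -0.03}
  {'dx': -0.09, 'dy': -0.05, 'dz': 0.85, 'wx': 0.01, 'wy': -0.04, 'wz': -0.01}
  {'dx': -0.09, 'dy': -0.05, 'dz': 0.85, 'wy': -0.03}
  {'dx': -0.08, 'dy': -0.05, 'dz': 0.85, 'wx': 0.01, 'wy': -0.04}
  {'dx': -0.08, 'dy': -0.06, 'dz': 0.85, 'wy': -0.03, 'wz': -0.01}
  {'dx': -0.07, 'dy': -0.05, 'dz': 0.86, 'wx': 0.01, 'wy': -0.04}
--
```

View pics/e.png

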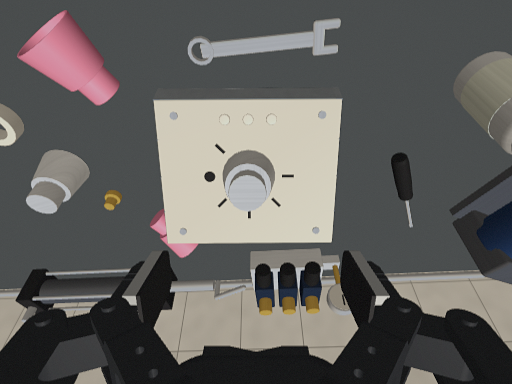

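The refused move left the view unchanged, since every row needs all six keys. I'm resending it complete.

Emit:
step_arm --increments '[{"dx": -0.14, "dy": -0.08, "dz": 0.9, "wx": 0.01, "wy": -0.05, "wz": -0.01}, {"dx": -0.13, "dy": -0.07, "dz": 0.9, "wx": 0, "wy": -0.05, "wz": -0.01}, {"dx": -0.13, "dy": -0.08, "dz": 0.9, "wx": 0.01, "wy": -0.06, "wz": 0}, {"dx": -0.12, "dy": -0.07, "dz": 0.9, "wx": 0.01, "wy": -0.05, "wz": -0.01}, {"dx": -0.12, "dy": -0.07, "dz": 0.9, "wx": 0.01, "wy": -0.05, "wz": -0.01}]'

```text
time_s: 3.25
eef_pos: [422.4, 171.6, 217.9]
ee_rot: [0.256, 0.033, 0.966, -0.008]
force: [0.3, 0.4, 0.1]
grip_width: 1.002
grip_force: 0.0
```

Emit:
step_arm --increments '[{"dx": -0.11, "dy": -0.08, "dz": 0.9, "wx": 0, "wy": -0.05, "wz": -0.01}, {"dx": 0, "dy": 0, "dz": 0.5, "wx": 0, "wy": 0, "wz": 0}, {"dx": 0, "dy": 0, "dz": 0, "wx": 0, "wy": 0, "wz": 0}]'

```text
time_s: 3.55
eef_pos: [441.4, 168.0, 188.1]
ee_rot: [0.257, 0.032, 0.966, -0.009]
force: [-0.6, 0.4, -0.5]
grip_width: 1.0
grip_force: 0.0
```

Run:
```python
from h import *
c=cap("wrist"); marks("wrist",c,["cover"]); 
z=Ro.from_euler("z",-4,degrees=True).as_matrix()@np.array([-.5,0,.866]); D=np.array([505.3,163,79.3])
x=np.array([.866,0,.5]);y=np.array([.07,1,0])
f=c["frame"].copy()
for h,r in((55,27.5),(85,21)):
    pts=np.array([proj(c,D+h*z+r*(np.cos(t)*x+np.sin(t)*y)) for t in np.linspace(0,6.28,60)])
    cv2.polylines(f,[(pts*8).astype(int)],True,(0,0,255),1,cv2.LINE_AA,3)
cv2.imwrite("pics/f.png",f)
print(ctrl.sense()["time_s"]); plan([goal(D+z*84,90,30,-4)])
```

```text
wrist cover 0.92 [508. 164.  81.] px 257.0 199.0
3.65
  {'dy': -0.01, 'dz': 0.88, 'wx': 0.01, 'wz': 0.01}
  {'dx': -0.01, 'dy': -0.02, 'dz': 0.87, 'wz': 0.02}
--
```

View pics/f.png

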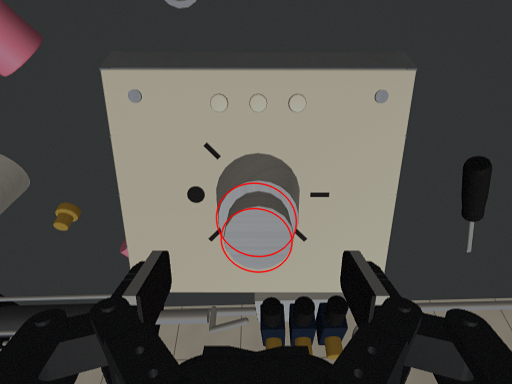

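The overlay sits on the cover's grip at (257,240) and the fingers are centred on it. I'll descend, close and test-lift.

Emit:
step_arm --increments '[{"dx": 0, "dy": -0.01, "dz": 0.88, "wx": 0, "wy": 0, "wz": 0}, {"dx": 0, "dy": -0.02, "dz": 0.87, "wx": 0, "wy": 0, "wz": 0}, {"dx": 0, "dy": 0, "dz": 0, "wx": 0, "wy": 0, "wz": 0}]'

```text
time_s: 3.95
eef_pos: [463.2, 165.4, 150.9]
ee_rot: [0.258, 0.033, 0.966, -0.009]
force: [0.0, -0.1, 0.9]
grip_width: 0.993
grip_force: 0.0
```

Emit:
step_arm --increments '[{"dx": 0, "dy": 0, "dz": 0, "wx": 0, "wy": 0, "wz": 0}, {"dx": 0, "dy": 0, "dz": 0, "wx": 0, "wy": 0, "wz": 0}, {"dx": 0, "dy": 0, "dz": 0, "wx": 0, "wy": 0, "wz": 0}, {"dx": 0, "dy": 0, "dz": 0, "wx": 0, "wy": 0, "wz": 0}, {"dx": 0, "dy": 0, "dz": 0, "wx": 0, "wy": 0, "wz": 0}]' --fingers 20 --squeeze 60

```text
time_s: 4.45
eef_pos: [463.6, 165.6, 153.1]
ee_rot: [0.26, 0.032, 0.965, -0.009]
force: [-4.3, 1.1, 6.5]
grip_width: 0.474
grip_force: 59.1
```

Emit:
step_arm --increments '[{"dx": 0, "dy": 0, "dz": 0, "wx": 0, "wy": 0, "wz": 0}, {"dx": 0, "dy": 0, "dz": 0, "wx": 0, "wy": 0, "wz": 0}, {"dx": 0, "dy": 0, "dz": 0, "wx": 0, "wy": 0, "wz": 0}]'

```text
time_s: 4.75
eef_pos: [463.6, 165.6, 153.1]
ee_rot: [0.26, 0.032, 0.965, -0.009]
force: [-4.2, 2.1, 8.7]
grip_width: 0.47
grip_force: 59.1
```

Gripped at about 40 mm. Lifting along the panel normal.

Emit:
step_arm --increments '[{"dx": 0, "dy": 0, "dz": -0.4, "wx": 0, "wy": 0, "wz": 0}, {"dx": 0, "dy": 0, "dz": -0.8, "wx": 0, "wy": 0, "wz": 0}, {"dx": 0, "dy": 0, "dz": -0.8, "wx": 0, "wy": 0, "wz": 0}, {"dx": 0, "dy": 0, "dz": -0.8, "wx": 0, "wy": 0, "wz": 0}, {"dx": 0, "dy": 0, "dz": -0.8, "wx": 0, "wy": 0, "wz": 0}]'

```text
time_s: 5.25
eef_pos: [417.5, 168.4, 230.9]
ee_rot: [0.259, 0.033, 0.965, -0.009]
force: [0.3, 0.2, -1.2]
grip_width: 0.472
grip_force: 60.8
```

Emit:
step_arm --increments '[{"dx": 0, "dy": 0, "dz": -0.8, "wx": 0, "wy": 0, "wz": 0}, {"dx": 0, "dy": 0, "dz": 0, "wx": 0, "wy": 0, "wz": 0}]'

```text
time_s: 5.45
eef_pos: [408.2, 169.4, 249.6]
ee_rot: [0.261, 0.032, 0.965, -0.008]
force: [-0.2, -0.0, -1.5]
grip_width: 0.475
grip_force: 60.9
```

Run:
```python
from h import *
print(ctrl.sense()["time_s"],ctrl.sense()["grip_width"])
for n in("wrist","top","scene"):
    c=cap(n); marks(n,c,["spare"]); 
    if n=="wrist": marks(n,c,["selector_grip","cover","dial"]); cv2.imwrite("pics/g.png",c["frame"]); np.savez("g.npz",**{k:c[k] for k in("frame","W","fx","fy","cx","cy")})
print(T().round(1),ctrl.sense()["joints"])
```

```text
5.45 0.474877538276795
wrist spare 0.65 [606. -91.   1.] px 98.0 191.0
wrist spare 0.63 [ 527. -147.   -3.] px 33.0 153.0
wrist cover 0.89 [453. 170. 179.] px 262.0 216.0
wrist cover 0.65 [710.  27.  35.] px 185.0 243.0
wrist dial 0.95 [503. 168.  79.] px 261.0 170.0
top spare 0.6 [ 530. -142.   -0.] px 296.0 168.0
scene spare 0.66 [ 534. -139.    0.] px 223.0 231.0
[[-9.000e-01  1.000e-01  5.000e-01  4.086e+02]
 [ 1.000e-01  1.000e+00 -0.000e+00  1.690e+02]
 [-5.000e-01 -0.000e+00 -9.000e-01  2.466e+02]
 [ 0.000e+00  0.000e+00  0.000e+00  1.000e+00]] [ 0.19577431 -0.06116762  2.03900402 -0.21246499  0.66740204 -1.17355215]
```

View pics/g.png

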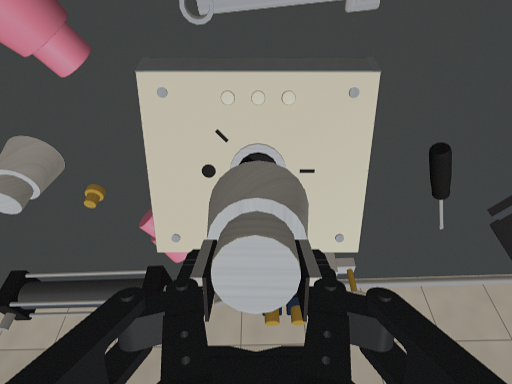

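The cover is off and held squarely in the fingers. Going to a side hover next to the spare to measure it.

Run:
```python
from h import *
plan([goal(np.array([520,-30,255]),90,0,0)],deg=5.9,per=24.5)
```

```text
{'dx': -0.45, 'dy': -0.76, 'dz': 0.22, 'wx': -0.02, 'wy': 0.5, 'wz': -0.06}
  {'dx': -0.45, 'dy': -0.77, 'dz': 0.2, 'wx': -0.01, 'wy': 0.5, 'wz': -0.07}
  {'dx': -0.46, 'dy': -0.77, 'dz': 0.17, 'wx': -0.02, 'wy': 0.5, 'wz': -0.06}
  {'dx': -0.46, 'dy': -0.78, 'dz': 0.14, 'wx': -0.02, 'wy': 0.5, 'wz': -0.06}
  {'dx': -0.47, 'dy': -0.77, 'dz': 0.12, 'wx': -0.02, 'wy': 0.49, 'wz': -0.07}
  {'dx': -0.46, 'dy': -0.78, 'dz': 0.09, 'wx': -0.01, 'wy': 0.5, 'wz': -0.06}
  {'dx': -0.46, 'dy': -0.79, 'dz': 0.07, 'wx': -0.02, 'wy': 0.5, 'wz': -0.06}
  {'dx': -0.46, 'dy': -0.78, 'dz': 0.04, 'wx': -0.02, 'wy': 0.5, 'wz': -0.07}
  {'dx': -0.46, 'dy': -0.79, 'dz': 0.02, 'wx': -0.02, 'wy': 0.5, 'wz': -0.06}
  {'dx': -0.45, 'dy': -0.8, 'dz': -0.01, 'wx': -0.02, 'wy': 0.5, 'wz': -0.06}
--
```

Emit:
step_arm --increments '[{"dx": -0.45, "dy": -0.76, "dz": 0.22, "wx": -0.02, "wy": 0.5, "wz": -0.06}, {"dx": -0.45, "dy": -0.77, "dz": 0.2, "wx": -0.01, "wy": 0.5, "wz": -0.06}, {"dx": -0.46, "dy": -0.77, "dz": 0.17, "wx": -0.02, "wy": 0.5, "wz": -0.06}, {"dx": -0.46, "dy": -0.78, "dz": 0.14, "wx": -0.02, "wy": 0.5, "wz": -0.06}, {"dx": -0.47, "dy": -0.77, "dz": 0.12, "wx": -0.02, "wy": 0.5, "wz": -0.07}]'

```text
time_s: 6.4
eef_pos: [464.8, 68.6, 251.2]
ee_rot: [0.129, 0.017, 0.991, -0.004]
force: [-0.9, 0.1, -1.6]
grip_width: 0.471
grip_force: 61.0
```

Emit:
step_arm --increments '[{"dx": -0.46, "dy": -0.78, "dz": 0.09, "wx": -0.01, "wy": 0.5, "wz": -0.06}, {"dx": -0.46, "dy": -0.79, "dz": 0.07, "wx": -0.02, "wy": 0.5, "wz": -0.06}, {"dx": -0.46, "dy": -0.78, "dz": 0.04, "wx": -0.02, "wy": 0.5, "wz": -0.06}, {"dx": -0.46, "dy": -0.79, "dz": 0.02, "wx": -0.02, "wy": 0.5, "wz": -0.06}, {"dx": -0.45, "dy": -0.8, "dz": -0.01, "wx": -0.02, "wy": 0.5, "wz": -0.06}]'

```text
time_s: 6.9
eef_pos: [520.3, -31.1, 255.1]
ee_rot: [-0.001, 0.001, 1.0, 0.001]
force: [0.6, -0.0, -1.1]
grip_width: 0.476
grip_force: 61.0
```

Emit:
step_arm --increments '[{"dx": 0, "dy": 0, "dz": 0, "wx": 0, "wy": 0, "wz": 0}]'

```text
time_s: 7.0
eef_pos: [521.2, -32.3, 254.5]
ee_rot: [-0.001, 0.002, 1.0, 0.0]
force: [-0.6, 0.2, -1.1]
grip_width: 0.477
grip_force: 61.1
```

```bash
cat > fs.py <<'E'
from h import *
from scipy.optimize import least_squares
# silhouette fit: bell mask by rendering convex hulls of circles
def sil(c,o,z):
    m=np.zeros((384,512),np.uint8); x=np.cross([0,1,0],z); x/=np.linalg.norm(x); y=np.cross(z,x); ts=np.linspace(0,6.28,40)
    def ring(h,r): return [proj(c,o+h*z+r*(np.cos(t)*x+np.sin(t)*y)) for t in ts]
    for a,b in(((0,36),(55,27.5)),((55,21),(85,21))):
        cv2.fillConvexPoly(m,cv2.convexHull((np.array(ring(*a)+ring(*b))*16).astype(np.int32)),1,cv2.LINE_8,4)
    return m>0
def fit(c,mask,o,z,valid=None):
    v=np.ones_like(mask) if valid is None else valid
    from scipy.optimize import minimize
    f=lambda p:(((sil(c,np.array([p[0],p[1],p[2]]),z)^mask)&v).sum())
    r=minimize(f,o,method="Nelder-Mead",options=dict(initial_simplex=np.array([o,o+[6,0,0],o+[0,6,0],o+[0,0,6.]]),xatol=.1)); return r.x,r.fun
E
python3 - <<'E'
from fs import *
print(ctrl.sense()["time_s"],T().round(2)); up=np.array([0,0,1.])
c=cap("wrist"); cv2.imwrite("pics/h.png",c["frame"])
marks("wrist",c,["spare","cover"])
for l in("spare","cover"):
    for d in eyes.cut_out("wrist",l)[:3]:
        ys,xs=np.where(d["mask"]); print(l,d["p"],xs.mean(),ys.mean(),d["mask"].sum(),ys.min(),ys.max(),xs.min(),xs.max())
        if xs.mean()<200 and d["mask"].sum()>500: print(fit(c,d["mask"],np.array([531,-141,0.]),up))
        elif xs.mean()<320: print("held",fit(c,d["mask"],np.array([519.,-30,170.]),up))
for n in("top","scene"):
    c=cap(n)
    for d in eyes.cut_out(n,"spare")[:1]: print(n,d["p"],d["mask"].sum(),fit(c,d["mask"],np.array([531,-141,0.]),up))
E
```

```text
7.0 [[ -1.     0.    -0.   521.2 ]
 [  0.     1.     0.   -32.3 ]
 [  0.     0.    -1.   254.53]
 [  0.     0.     0.     1.  ]]
wrist spare 0.78 [ 529. -145.   -2.] px 169.0 168.0
wrist spare 0.4 [501. 166.  79.] px 454.0 159.0
wrist cover 0.87 [708.  28.  35.] px 301.0 303.0
wrist cover 0.7 [521. -32. 174.] px 257.0 214.0
spare 0.59 162.58795034816833 176.23887375113534 3303 143 208 128 197
(array([ 533.93714913, -146.36898274,  -11.46185963]), np.float64(43.0))
cover 0.95 256.8192636370897 235.5731970289913 12521 161 313 207 308
held (array([519.8863978 , -32.54313421, 167.03055253]), np.float64(679.0))
cover 0.7 289.85 312.4037037037037 540 294 325 275 301
held (array([ 23447.75720165,   5965.62139918, -41346.80658436]), np.float64(541.0))
cover 0.64 266.1449607329843 25.416884816753928 3056 0 62 225 297
held (array([  8703.96296296,   3680.2962963 , -26575.03703704]), np.float64(3058.0))
top 0.73 440 (array([ 528.61844136, -142.2349537 ,    3.47955247]), np.float64(39.0))
scene 0.56 649 (array([ 528.44753201, -141.48983291,   -3.70396616]), np.float64(55.0))
```

View pics/h.png

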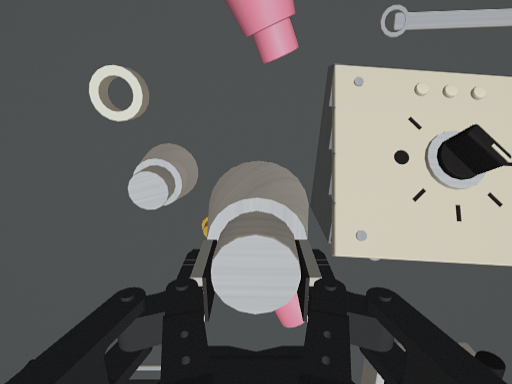

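The wrist view shows the spare upright at (163,177), the held cover centred, and the selector bar at (470,150) with its white line towards the second mark. I'm refitting the spare with z fixed at 0.

Run:
```python
from fs import *
from scipy.optimize import minimize
up=np.array([0,0,1.])
for n in("wrist","top","scene"):
    c=cap(n)
    for d in eyes.cut_out(n,"spare")[:1]:
        f=lambda p:(sil(c,np.array([p[0],p[1],0]),up)^d["mask"]).sum()
        r=min((minimize(f,o,method="Nelder-Mead",options=dict(initial_simplex=np.array([o,o+[7,0],o+[0,7]]))) for o in np.array([[531,-141.],[527,-146],[534,-138]])),key=lambda r:r.fun); print(n,r.x.round(1),r.fun)
plan([goal(np.array([530,-143,240]),90,0,0)])
```

```text
wrist [ 530.6 -142.3] 255.0
top [ 530.7 -142.6] 34.0
scene [ 529.2 -139. ] 111.0
  {'dx': -0.08, 'dy': -0.9, 'dz': 0.12}
  {'dx': -0.09, 'dy': -0.91, 'dz': 0.13, 'wx': 0.01, 'wz': -0.01}
  {'dx': -0.08, 'dy': -0.9, 'dz': 0.12}
  {'dx': -0.08, 'dy': -0.9, 'dz': 0.12}
  {'dx': -0.09, 'dy': -0.91, 'dz': 0.13, 'wz': -0.01}
--
```

Emit:
step_arm --increments '[{"dx": -0.08, "dy": -0.88, "dz": 0.12, "wx": 0, "wy": 0, "wz": 0}, {"dx": -0.08, "dy": -0.88, "dz": 0.12, "wx": 0, "wy": 0, "wz": 0}, {"dx": -0.08, "dy": -0.88, "dz": 0.12, "wx": 0, "wy": 0, "wz": 0}, {"dx": -0.08, "dy": -0.88, "dz": 0.12, "wx": 0, "wy": 0, "wz": 0}, {"dx": -0.08, "dy": -0.88, "dz": 0.12, "wx": 0, "wy": 0, "wz": 0}]'

```text
time_s: 8.25
eef_pos: [529.6, -141.0, 240.1]
ee_rot: [-0.0, 0.001, 1.0, 0.001]
force: [0.2, 0.8, -1.5]
grip_width: 0.475
grip_force: 61.1
```

Emit:
step_arm --increments '[{"dx": 0, "dy": 0, "dz": 0, "wx": 0, "wy": 0, "wz": 0}, {"dx": 0, "dy": 0, "dz": 0, "wx": 0, "wy": 0, "wz": 0}]'

```text
time_s: 8.45
eef_pos: [529.5, -140.0, 240.2]
ee_rot: [-0.0, 0.001, 1.0, 0.001]
force: [0.0, -0.7, -1.5]
grip_width: 0.473
grip_force: 61.1
```

Run:
```python
from fs import *
print(T().round(4)); up=np.array([0,0,1.])
h={}
for n in("scene","top"):
    c=cap(n); marks(n,c,["cover","spare"]); h[n]=c["frame"][100:290,150:400]
cv2.imwrite("pics/i.png",cv2.resize(h["scene"][:,20:180],None,fx=3,fy=3))
plan([goal(np.array([530.5,-142.5,150]),90,0,0)])
```

```text
[[-1.000000e+00  2.600000e-03 -5.000000e-04  5.295004e+02]
 [ 2.600000e-03  1.000000e+00  1.800000e-03 -1.400269e+02]
 [ 5.000000e-04  1.800000e-03 -1.000000e+00  2.401753e+02]
 [ 0.000000e+00  0.000000e+00  0.000000e+00  1.000000e+00]]
scene cover 0.9 [ 527. -138.  161.] px 219.0 190.0
scene cover 0.87 [228. 327.  35.] px 305.0 120.0
scene cover 0.68 [324. -37.  31.] px 225.0 168.0
scene cover 0.65 [715.  29.  36.] px 307.0 248.0
scene spare 0.63 [ 536. -137.    2.] px 224.0 230.0
top cover 0.72 [714.  28.  34.] px 240.0 108.0
  {'dx': -0.01, 'dy': -0.03, 'dz': 0.9}
  {'dx': -0.01, 'dy': -0.03, 'dz': 0.91, 'wx': 0.01, 'wz': -0.01}
  {'dx': -0.01, 'dy': -0.03, 'dz': 0.9}
  {'dy': -0.03, 'dz': 0.91}
--
```

View pics/i.png

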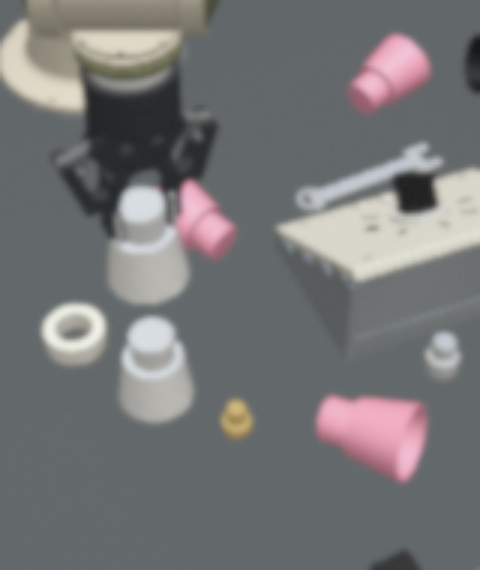

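The scene crop shows the held cover upright directly above the spare: cover at (148,245), spare at (155,370). Descending.

Emit:
step_arm --increments '[{"dx": -0.01, "dy": -0.02, "dz": 0.9, "wx": 0, "wy": 0, "wz": 0}, {"dx": -0.01, "dy": -0.02, "dz": 0.9, "wx": 0, "wy": 0, "wz": 0}, {"dx": 0, "dy": -0.02, "dz": 0.9, "wx": 0, "wy": 0, "wz": 0}, {"dx": 0, "dy": -0.02, "dz": 0.7, "wx": 0, "wy": 0, "wz": 0}, {"dx": 0, "dy": 0, "dz": 0.4, "wx": 0, "wy": 0, "wz": 0}]'

```text
time_s: 9.25
eef_pos: [529.7, -141.5, 144.0]
ee_rot: [-0.001, 0.001, 1.0, 0.001]
force: [0.1, -0.6, -1.0]
grip_width: 0.472
grip_force: 61.1
```

Emit:
step_arm --increments '[{"dx": 0, "dy": 0, "dz": 0.3, "wx": 0, "wy": 0, "wz": 0}, {"dx": 0, "dy": 0, "dz": 0.2, "wx": 0, "wy": 0, "wz": 0}, {"dx": 0, "dy": 0, "dz": 0, "wx": 0, "wy": 0, "wz": 0}]'

```text
time_s: 9.55
eef_pos: [530.2, -142.0, 132.9]
ee_rot: [0.0, 0.001, 1.0, 0.001]
force: [0.1, 0.0, -1.8]
grip_width: 0.474
grip_force: 61.3
```

Emit:
step_arm --increments '[{"dx": 0, "dy": 0, "dz": 0.2, "wx": 0, "wy": 0, "wz": 0}, {"dx": 0, "dy": 0, "dz": 0.12, "wx": 0, "wy": 0, "wz": 0}, {"dx": 0, "dy": 0, "dz": 0.08, "wx": 0, "wy": 0, "wz": 0}, {"dx": 0, "dy": 0, "dz": 0, "wx": 0, "wy": 0, "wz": 0}]'

```text
time_s: 9.95
eef_pos: [530.6, -142.3, 123.2]
ee_rot: [0.001, 0.001, 1.0, 0.0]
force: [2.3, -1.2, 1.7]
grip_width: 0.471
grip_force: 61.4
```

Emit:
step_arm --increments '[{"dx": 0, "dy": 0, "dz": 0.04, "wx": 0, "wy": 0, "wz": 0}, {"dx": 0, "dy": 0, "dz": 0, "wx": 0, "wy": 0, "wz": 0}]'

```text
time_s: 10.15
eef_pos: [530.4, -142.2, 122.1]
ee_rot: [0.0, 0.001, 1.0, 0.0]
force: [3.2, -2.0, 2.9]
grip_width: 0.474
grip_force: 61.3
```

Emit:
step_arm --increments '[{"dx": -0.03, "dy": -0.02, "dz": 0.04, "wx": 0, "wy": 0, "wz": 0}, {"dx": -0.02, "dy": -0.01, "dz": 0.04, "wx": 0, "wy": 0, "wz": 0}, {"dx": 0, "dy": 0, "dz": 0, "wx": 0, "wy": 0, "wz": 0}]'

```text
time_s: 10.45
eef_pos: [531.1, -142.6, 119.4]
ee_rot: [-0.001, 0.001, 1.0, 0.001]
force: [2.6, -0.9, 0.2]
grip_width: 0.471
grip_force: 61.3
```

Emit:
step_arm --increments '[{"dx": 0, "dy": 0, "dz": 0.04, "wx": 0, "wy": 0, "wz": 0}, {"dx": 0, "dy": 0, "dz": 0, "wx": 0, "wy": 0, "wz": 0}]'

```text
time_s: 10.65
eef_pos: [531.1, -142.6, 118.5]
ee_rot: [-0.0, 0.001, 1.0, 0.001]
force: [1.6, -1.1, 0.8]
grip_width: 0.478
grip_force: 61.3
```

Emit:
step_arm --increments '[{"dx": -0.02, "dy": -0.01, "dz": 0.04, "wx": 0, "wy": 0, "wz": 0}, {"dx": 0, "dy": 0, "dz": 0.04, "wx": 0, "wy": 0, "wz": 0}, {"dx": 0, "dy": 0, "dz": 0, "wx": 0, "wy": 0, "wz": 0}]'

```text
time_s: 10.95
eef_pos: [531.6, -142.8, 116.6]
ee_rot: [-0.0, 0.001, 1.0, 0.001]
force: [1.2, -0.2, 0.3]
grip_width: 0.471
grip_force: 61.3
```

Emit:
step_arm --increments '[{"dx": 0, "dy": 0, "dz": 0.06, "wx": 0, "wy": 0, "wz": 0}, {"dx": 0, "dy": 0, "dz": 0, "wx": 0, "wy": 0, "wz": 0}]'

```text
time_s: 11.15
eef_pos: [531.9, -143.0, 116.4]
ee_rot: [0.0, 0.001, 1.0, 0.0]
force: [-1.4, 1.2, 11.3]
grip_width: 0.476
grip_force: 62.5
```

Seated (11 N at z = 116.4). Releasing and retreating upward.

Emit:
step_arm --increments '[{"dx": 0, "dy": 0, "dz": -0.03, "wx": 0, "wy": 0, "wz": 0}, {"dx": 0, "dy": 0, "dz": 0, "wx": 0, "wy": 0, "wz": 0}, {"dx": 0, "dy": 0, "dz": 0, "wx": 0, "wy": 0, "wz": 0}, {"dx": 0, "dy": 0, "dz": 0, "wx": 0, "wy": 0, "wz": 0}, {"dx": 0, "dy": 0, "dz": 0, "wx": 0, "wy": 0, "wz": 0}]' --fingers 80

```text
time_s: 11.65
eef_pos: [531.7, -142.9, 115.9]
ee_rot: [-0.0, 0.001, 1.0, 0.001]
force: [0.1, -0.1, -0.2]
grip_width: 0.936
grip_force: 0.0
```

Emit:
step_arm --increments '[{"dx": 0, "dy": 0, "dz": -0.5, "wx": 0, "wy": 0, "wz": 0}, {"dx": 0, "dy": 0, "dz": -0.9, "wx": 0, "wy": 0, "wz": 0}, {"dx": 0, "dy": 0, "dz": -0.9, "wx": 0, "wy": 0, "wz": 0}, {"dx": 0, "dy": 0, "dz": -0.9, "wx": 0, "wy": 0, "wz": 0}, {"dx": 0, "dy": 0, "dz": -0.9, "wx": 0, "wy": 0, "wz": 0}]'

```text
time_s: 12.15
eef_pos: [531.8, -143.0, 220.5]
ee_rot: [0.0, 0.001, 1.0, 0.0]
force: [0.8, 0.6, -0.3]
grip_width: 0.938
grip_force: 0.0
```

Run:
```python
from fs import *
print(ctrl.sense()["time_s"],T()[:3,3])
for n in("scene","wrist"):
    c=cap(n); marks(n,c,["cover","spare"])
    if n=="scene": a=c["frame"][160:256,190:318]
    else: b=c["frame"]
cv2.imwrite("pics/j.png",np.vstack([cv2.resize(a,(512,384)),cv2.resize(b,(512,384))])[:,:][::1][:800] if 0 else np.hstack([cv2.resize(a,(400,300)),cv2.resize(b,(400,300))]))
D=np.array([505.3,163,79.3]); z=Ro.from_euler("z",-4,degrees=True).as_matrix()@np.array([-.5,0,.866])
G=goal(D+z*180,90,30,-4); G0=T(); G0[:3,3]=[480,0,290]
plan([G0,G],deg=5.9,per=24.5)
```

```text
12.15 [ 531.76347887 -143.033015    220.48126496]
scene cover 0.91 [717.  29.  34.] px 307.0 248.0
scene cover 0.8 [ 532. -142.   38.] px 221.0 222.0
scene cover 0.71 [271. 396.  36.] px 328.0 121.0
scene cover 0.7 [322. -40.  32.] px 224.0 167.0
scene cover 0.64 [225. 324.  34.] px 304.0 120.0
scene spare 0.55 [ 537. -136.    1.] px 224.0 231.0
wrist cover 0.61 [ 532. -143.   35.] px 257.0 176.0
wrist cover 0.27 [ 433. -190.   -0.] px 212.0 77.0
  {'dx': 0.3, 'dy': 0.82, 'dz': -0.41}
  {'dx': 0.29, 'dy': 0.81, 'dz': -0.41}
  {'dx': 0.3, 'dy': 0.82, 'dz': -0.41}
  {'dx': 0.29, 'dy': 0.82, 'dz': -0.41}
  {'dx': 0.3, 'dy': 0.81, 'dz': -0.41}
  {'dx': 0.3, 'dy': 0.82, 'dz': -0.42}
  {'dx': 0.29, 'dy': 0.82, 'dz': -0.41}
--
  {'dx': 0.32, 'dy': 0.84, 'dz': 0.28, 'wx': 0.02, 'wy': -0.63, 'wz': 0.08}
  {'dx': 0.35, 'dy': 0.85, 'dz': 0.25, 'wx': 0.03, 'wy': -0.62, 'wz': 0.08}
  {'dx': 0.37, 'dy': 0.84, 'dz': 0.23, 'wx': 0.02, 'wy': -0.63, 'wz': 0.08}
  {'dx': 0.4, 'dy': 0.84, 'dz': 0.2, 'wx': 0.02, 'wy': -0.63, 'wz': 0.07}
  {'dx': 0.41, 'dy': 0.83, 'dz': 0.17, 'wx': 0.03, 'wy': -0.62, 'wz': 0.08}
  {'dx': 0.42, 'dy': 0.83, 'dz': 0.14, 'wx': 0.02, 'wy': -0.63, 'wz': 0.08}
  {'dx': 0.45, 'dy': 0.83, 'dz': 0.11, 'wx': 0.03, 'wy': -0.63, 'wz': 0.08}
  {'dx': 0.45, 'dy': 0.83, 'dz': 0.08, 'wx': 0.02, 'wy': -0.62, 'wz': 0.08}
--
```

View pics/j.png

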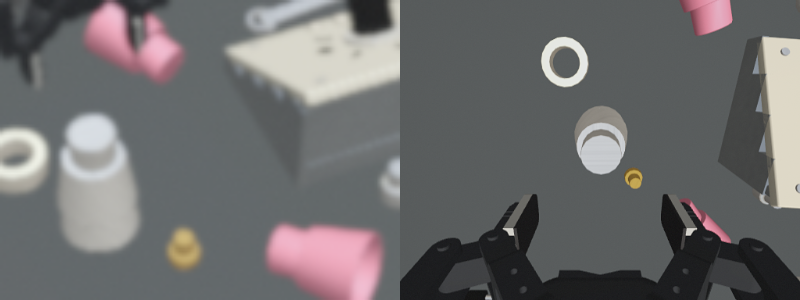

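The wrist and scene views show the cover nested upright over the spare, mouth at about 36 mm, with the tape and plug untouched. Next is the selector: approach with the fingers across the bar at the 45° mark.

Run:
```python
from fs import *
D=np.array([505.3,163,79.3]); z=Ro.from_euler("z",-4,degrees=True).as_matrix()@np.array([-.5,0,.866])
C=T(); C[:3,:3]=goal(D,90,0,0)[:3,:3]; C[:3,3]+=[-.295*25*7,.82*25*7,.41*25*7]; print(C[:3,3])
plan([goal(D+z*170,135,30,-4)],start=C,deg=6.5,per=24.5)
```

```text
[479.81034216   0.62288846 289.45769176]
  {'dx': 0.3, 'dy': 0.84, 'dz': 0.31, 'wx': 0.26, 'wy': -0.58, 'wz': -0.83}
  {'dx': 0.24, 'dy': 0.87, 'dz': 0.28, 'wx': 0.27, 'wy': -0.58, 'wz': -0.84}
  {'dx': 0.17, 'dy': 0.9, 'dz': 0.24, 'wx': 0.26, 'wy': -0.58, 'wz': -0.83}
  {'dx': 0.12, 'dy': 0.92, 'dz': 0.2, 'wx': 0.27, 'wy': -0.58, 'wz': -0.84}
  {'dx': 0.04, 'dy': 0.93, 'dz': 0.17, 'wx': 0.26, 'wy': -0.58, 'wz': -0.83}
  {'dx': -0.03, 'dy': 0.93, 'dz': 0.15, 'wx': 0.27, 'wy': -0.58, 'wz': -0.84}
  {'dx': -0.11, 'dy': 0.93, 'dz': 0.13, 'wx': 0.26, 'wy': -0.58, 'wz': -0.83}
  {'dx': -0.17, 'dy': 0.93, 'dz': 0.1, 'wx': 0.27, 'wy': -0.59, 'wz': -0.83}
--
```

Emit:
step_arm --increments '[{"dx": 0.3, "dy": 0.82, "dz": -0.41, "wx": 0, "wy": 0, "wz": 0}, {"dx": 0.29, "dy": 0.82, "dz": -0.41, "wx": 0, "wy": 0, "wz": 0}, {"dx": 0.3, "dy": 0.82, "dz": -0.41, "wx": 0, "wy": 0, "wz": 0}, {"dx": 0.29, "dy": 0.82, "dz": -0.41, "wx": 0, "wy": 0, "wz": 0}, {"dx": 0.3, "dy": 0.82, "dz": -0.41, "wx": 0, "wy": 0, "wz": 0}]'

```text
time_s: 12.95
eef_pos: [494.4, -39.7, 269.4]
ee_rot: [-0.001, 0.001, 1.0, 0.001]
force: [0.6, 0.6, 0.6]
grip_width: 0.94
grip_force: 0.0
```

Emit:
step_arm --increments '[{"dx": 0.29, "dy": 0.82, "dz": -0.41, "wx": 0, "wy": 0, "wz": 0}, {"dx": 0.3, "dy": 0.82, "dz": -0.41, "wx": 0, "wy": 0, "wz": 0}, {"dx": 0.3, "dy": 0.84, "dz": 0.31, "wx": 0.26, "wy": -0.58, "wz": -0.83}, {"dx": 0.24, "dy": 0.87, "dz": 0.28, "wx": 0.27, "wy": -0.58, "wz": -0.84}, {"dx": 0.17, "dy": 0.9, "dz": 0.24, "wx": 0.26, "wy": -0.58, "wz": -0.83}]'

```text
time_s: 13.45
eef_pos: [457.7, 64.4, 265.9]
ee_rot: [0.091, -0.131, 0.986, -0.041]
force: [0.4, 0.1, 0.1]
grip_width: 0.938
grip_force: 0.0
```

Emit:
step_arm --increments '[{"dx": 0.12, "dy": 0.92, "dz": 0.2, "wx": 0.27, "wy": -0.58, "wz": -0.84}, {"dx": 0.04, "dy": 0.93, "dz": 0.17, "wx": 0.26, "wy": -0.58, "wz": -0.83}, {"dx": -0.03, "dy": 0.93, "dz": 0.15, "wx": 0.27, "wy": -0.58, "wz": -0.84}, {"dx": -0.11, "dy": 0.93, "dz": 0.13, "wx": 0.26, "wy": -0.58, "wz": -0.83}, {"dx": -0.17, "dy": 0.93, "dz": 0.1, "wx": 0.27, "wy": -0.58, "wz": -0.83}]'

```text
time_s: 13.95
eef_pos: [420.4, 169.8, 226.9]
ee_rot: [0.236, -0.339, 0.904, -0.107]
force: [0.5, -1.4, 0.2]
grip_width: 0.936
grip_force: 0.0
```

```bash
cat > sel.py <<'E'
from h import *
D=np.array([505.3,163,79.3]); Rz=Ro.from_euler("z",-4,degrees=True).as_matrix(); z=Rz@np.array([-.5,0,.866]); x=Rz@np.array([.866,0,.5]); y=Rz@np.array([0,1.,0])
def angle(n):
    c=cap(n); marks(n,c,["selector_grip","dial"])
    # rectify the knob's top plane (46 mm above panel), 6 px per mm
    L=[(-40,-40),(40,-40),(40,40),(-40,40)]
    src=np.float32([proj(c,D+46*z+a*x+b*y) for a,b in L]); dst=np.float32([((40-b)*5,(40-a)*5) for a,b in L])
    im=cv2.warpPerspective(c["frame"],cv2.getPerspectiveTransform(src,dst),(400,400))
    g=cv2.cvtColor(im,cv2.COLOR_BGR2GRAY); np.save("rect_%s.npy"%n,im)
    best=[]   # template: dark 42x14 bar with white pointer line towards theta; image right=-y, up=+x
    for th in range(-10,225,1):
        d=np.array([-np.cos(np.radians(th)),-np.sin(np.radians(th))]); e=np.array([-d[1],d[0]])
        for ox in range(-30,31,5):
            for oy in range(-30,31,5):
                o=np.array([200+ox,200+oy])
                P=lambda a,b:g[tuple((o+5*(a[:,None]*d+b[:,None]*e)).astype(int)[:,::-1].clip(0,399).T)].astype(float).mean()
                A,B=[q.ravel() for q in np.meshgrid(np.arange(-20,0,2),np.arange(-6,6.1,2))]
                line=P(np.arange(10,19,1.),np.zeros(9)); side=(P(np.arange(10,19,1.),np.full(9,4.))+P(np.arange(10,19,1.),np.full(9,-4.)))/2
                best.append((line-side-P(A,B)*.5,th,ox/5,oy/5,line,side))
    best.sort(reverse=True); print(n,best[:4]); return best[0]
E
python3 - <<'E'
from sel import *
print(ctrl.sense()["time_s"],T().round(3),ctrl.sense()["joints"].__repr__())
angle("wrist"); angle("top")
E
```

```text
13.95 [[-6.59000e-01 -5.62000e-01  4.99000e-01  4.20442e+02]
 [-6.63000e-01  7.47000e-01 -3.40000e-02  1.69810e+02]
 [-3.54000e-01 -3.54000e-01 -8.66000e-01  2.26887e+02]
 [ 0.00000e+00  0.00000e+00  0.00000e+00  1.00000e+00]] array([ 0.19137044, -0.00828186,  2.04647838, -0.22730088,  0.6059903 ,
       -1.94195937])
wrist selector_grip 0.62 [481. 163. 114.] px 257.0 189.0
wrist dial 0.57 [502. 167.  79.] px 260.0 180.0
wrist [(np.float64(117.66507936507938), 45, 0.0, 6.0, np.float64(156.66666666666666), np.float64(27.444444444444443)), (np.float64(116.75476190476192), 42, 1.0, 6.0, np.float64(157.11111111111111), np.float64(28.77777777777778)), (np.float64(116.05952380952382), 44, 0.0, 6.0, np.float64(158.44444444444446), np.float64(30.77777777777778)), (np.float64(115.7047619047619), 45, -1.0, 5.0, np.float64(155.88888888888889), np.float64(28.055555555555554))]
top selector_grip 0.45 [481. 166. 112.] px 191.0 178.0
top selector_grip 0.34 [ 530. -144.   33.] px 298.0 166.0
top dial 0.71 [630. 117.  -3.] px 213.0 137.0
top dial 0.7 [503. 166.  78.] px 193.0 173.0
top dial 0.42 [ 416. -516.   -1.] px 419.0 204.0
top [(np.float64(77.40396825396826), 38, 3.0, 6.0, np.float64(233.0), np.float64(119.38888888888889)), (np.float64(77.03968253968254), 39, 3.0, 6.0, np.float64(231.33333333333334), np.float64(118.22222222222223)), (np.float64(75.9563492063492), 37, 3.0, 6.0, np.float64(232.55555555555554), np.float64(120.27777777777777)), (np.float64(75.84761904761902), 36, 4.0, 6.0, np.float64(229.77777777777777), np.float64(117.94444444444446))]
```

The selector is at 45° (second mark). I'm refining the knob's centre with a silhouette fit.

```bash
cat > kf.py <<'E'
from sel import *
from scipy.optimize import minimize
def knob(c,a,b,th,h0=0):
    m=np.zeros((384,512),np.uint8); o=D+a*x+b*y+h0*z; d=np.cos(th)*y+np.sin(th)*x; e=np.cross(z,d); t=np.linspace(0,6.28,40)
    box=[proj(c,o+i*21*d+j*7*e+h*z) for i in(-1,1) for j in(-1,1) for h in(14,46)]
    cyl=[proj(c,o+22*(np.cos(q)*x+np.sin(q)*y)+h*z) for q in t for h in(6,14)]
    for P in(box,cyl): cv2.fillConvexPoly(m,cv2.convexHull((np.array(P)*16).astype(np.int32)),1,cv2.LINE_8,4)
    return m>0
def kfit(th0):
    c=cap("wrist"); g=cv2.cvtColor(c["frame"],cv2.COLOR_BGR2GRAY); M=g<75
    roi=cv2.dilate(knob(c,0,0,th0).astype(np.uint8),np.ones((25,25)))>0
    ex=eyes.cut_out("wrist","selector"); 
    f=lambda M:(lambda p:((knob(c,p[0],p[1],p[2],p[3])^M)&roi).sum())
    S=np.array([[0,0,th0,0],[5,0,th0,0],[0,5,th0,0],[0,0,th0+.15,0],[0,0,th0,3.]])
    for nm,K in [("dark",M)]+[("net",e["mask"]) for e in ex[:1]]:
        r=minimize(f(K),S[0],method="Nelder-Mead",options=dict(initial_simplex=S)); print(nm,(K&roi).sum(),"a b th h",r.x[:2].round(1),np.degrees(r.x[2]).round(1),r.x[3].round(1),r.fun)
    return c
E
python3 -c "
from kf import *
c=kfit(np.radians(45))
print(T()[:3,3], (T()[:3,3]-D)@np.array([x,y,z]).T)"
```

```text
dark 1659 a b th h [1.8 4.9] 43.2 -16.9 157.0
net 1779 a b th h [-0.1  3.7] 46.1 -10.0 32.0
[421.84436012 168.36740208 228.08519691] [  1.97182674  -0.4672438  170.66135911]
```

Run:
```python
from sel import *
E=D-1.5*x+1.5*y
plan([goal(E+z*80,135,30,-4),goal(E+z*43.5,135,30,-4)])
```

```text
{'dx': 0.01, 'dy': 0.04, 'dz': 0.91, 'wz': -0.01}
  {'dx': 0.01, 'dy': 0.04, 'dz': 0.9, 'wy': -0.01, 'wz': -0.01}
  {'dx': 0.01, 'dy': 0.04, 'dz': 0.91, 'wz': -0.01}
  {'dx': 0.01, 'dy': 0.03, 'dz': 0.91, 'wz': -0.01}
--
  {'dz': 0.73}
  {'dz': 0.73}
--
```

Emit:
step_arm --increments '[{"dx": 0.01, "dy": 0.04, "dz": 0.9, "wx": 0, "wy": 0, "wz": -0.01}, {"dx": 0.01, "dy": 0.04, "dz": 0.9, "wx": 0, "wy": 0, "wz": -0.01}, {"dx": 0.01, "dy": 0.04, "dz": 0.9, "wx": 0, "wy": 0, "wz": -0.01}, {"dx": 0.01, "dy": 0.03, "dz": 0.9, "wx": 0, "wy": 0, "wz": -0.01}, {"dx": 0, "dy": 0, "dz": 0, "wx": 0, "wy": 0, "wz": 0}]' --fingers 50

```text
time_s: 14.85
eef_pos: [463.4, 167.1, 146.2]
ee_rot: [0.233, -0.338, 0.905, -0.107]
force: [-0.1, 0.7, 0.6]
grip_width: 0.585
grip_force: 0.0
```

Run:
```python
from kf import *
c=cap("wrist"); print((T()[:3,3]-D)@np.array([x,y,z]).T)
marks("wrist",c,["selector_grip","dial"])
for e in eyes.cut_out("wrist","selector")[:1]:
    ys,xs=np.where(e["mask"]); print(e["p"],xs.mean(),ys.mean(),xs.min(),xs.max(),ys.min(),ys.max())
    # column of tool axis at bar height
    for h in(30,46): print(h,proj(c,T()[:3,3]+T()[:3,2]*((T()[:3,3]-D)@z-h)))
    f=lambda p:(knob(c,p[0],p[1],p[2])^e["mask"])[:260].sum()
    S=np.array([[0,0,.785],[4,0,.785],[0,4,.785],[0,0,.9]]); r=minimize(f,S[0],method="Nelder-Mead",options=dict(initial_simplex=S)); print(r.x,r.fun,e["mask"].sum())
```

```text
[-2.3249505   1.40606031 80.15508011]
wrist selector_grip 0.8 [482. 165. 115.] px 255.0 245.0
wrist dial 0.88 [503. 170.  80.] px 261.0 224.0
0.87 255.4719827586207 230.10695043103448 224 287 192 280
30 [255.27440422 237.30139708]
46 [255.31042789 249.9276041 ]
[-0.96580951  2.19925594  0.81729014] 221.0 3712
```

The bar's mask is centred on the tool axis (column 255.5 against 255.3). Descend and close.

Emit:
step_arm --increments '[{"dx": 0, "dy": 0, "dz": 0.7, "wx": 0, "wy": 0, "wz": 0}, {"dx": 0, "dy": 0, "dz": 0.7, "wx": 0, "wy": 0, "wz": 0}, {"dx": 0, "dy": 0, "dz": 0, "wx": 0, "wy": 0, "wz": 0}]'

```text
time_s: 15.35
eef_pos: [480.8, 166.5, 117.5]
ee_rot: [0.235, -0.339, 0.905, -0.107]
force: [-0.7, -0.4, 0.3]
grip_width: 0.584
grip_force: 0.0
```

Emit:
step_arm --increments '[{"dx": 0, "dy": 0, "dz": 0, "wx": 0, "wy": 0, "wz": 0}, {"dx": 0, "dy": 0, "dz": 0, "wx": 0, "wy": 0, "wz": 0}, {"dx": 0, "dy": 0, "dz": 0, "wx": 0, "wy": 0, "wz": 0}, {"dx": 0, "dy": 0, "dz": 0, "wx": 0, "wy": 0, "wz": 0}, {"dx": 0, "dy": 0, "dz": 0, "wx": 0, "wy": 0, "wz": 0}]' --fingers 0 --squeeze 50

```text
time_s: 15.85
eef_pos: [480.5, 167.1, 118.9]
ee_rot: [0.236, -0.339, 0.904, -0.107]
force: [-6.5, 2.2, 7.0]
grip_width: 0.157
grip_force: 48.7
```

Emit:
step_arm --increments '[{"dx": 0, "dy": 0, "dz": 0, "wx": 0, "wy": 0, "wz": 0}, {"dx": 0, "dy": 0, "dz": 0, "wx": 0, "wy": 0, "wz": 0}]'

```text
time_s: 16.05
eef_pos: [480.5, 167.1, 118.9]
ee_rot: [0.236, -0.339, 0.904, -0.107]
force: [-6.4, 2.2, 6.9]
grip_width: 0.153
grip_force: 48.7
```

Emit:
step_arm --increments '[{"dx": 0, "dy": 0, "dz": -0.06, "wx": 0, "wy": 0, "wz": 0}, {"dx": 0, "dy": 0, "dz": 0, "wx": 0, "wy": 0, "wz": 0.5}, {"dx": 0, "dy": 0, "dz": 0, "wx": 0, "wy": 0, "wz": 1}, {"dx": 0, "dy": 0, "dz": 0, "wx": 0, "wy": 0, "wz": 1}, {"dx": 0, "dy": 0, "dz": 0, "wx": 0, "wy": 0, "wz": 1}]'

```text
time_s: 16.55
eef_pos: [480.4, 167.0, 119.1]
ee_rot: [0.251, -0.167, 0.951, -0.062]
force: [11.3, 2.5, -14.5]
grip_width: 0.153
grip_force: 52.6
```

Emit:
step_arm --increments '[{"dx": 0, "dy": 0, "dz": 0, "wx": 0, "wy": 0, "wz": 1}, {"dx": 0, "dy": 0, "dz": 0, "wx": 0, "wy": 0, "wz": 1}, {"dx": 0, "dy": 0, "dz": 0, "wx": 0, "wy": 0, "wz": 1}, {"dx": 0, "dy": 0, "dz": 0, "wx": 0, "wy": 0, "wz": 1}]'

```text
time_s: 16.95
eef_pos: [480.4, 166.9, 119.1]
ee_rot: [0.259, 0.035, 0.965, -0.009]
force: [12.0, 1.8, -14.5]
grip_width: 0.153
grip_force: 52.6
```

```bash
cat > st.py <<'E'
from sel import *
s=ctrl.sense(); M=T(); tl=M[:3,:3].T
yw=M[:3,1]; a=np.degrees(np.arctan2(yw@y,yw@x)); print("theta by tool",90-(a-90),"panel pos",((M[:3,3]-D)@np.array([x,y,z]).T).round(1),"F tool",(tl@s["force"]).round(1),"M tool",(tl@s["wrist_torque"]).round(2),"j",s["joints"].round(2) if hasattr(s["joints"],"round") else s["joints"],s["time_s"])
E
python3 st.py
```

```text
theta by tool 90.17559542589545 panel pos [-1.9  2.1 47. ] F tool [-3.   2.6 18.5] M tool [-0.49 -0.2  -0.13] j [ 0.15  0.29  2.04 -0.37  0.32 -1.02] 16.95
```

Emit:
step_arm --increments '[{"dx": 0, "dy": 0, "dz": 0.04, "wx": 0, "wy": 0, "wz": 1}, {"dx": 0, "dy": 0, "dz": 0, "wx": 0, "wy": 0, "wz": 1}, {"dx": 0, "dy": 0, "dz": 0, "wx": 0, "wy": 0, "wz": 1}, {"dx": 0, "dy": 0, "dz": 0, "wx": 0, "wy": 0, "wz": 1}, {"dx": 0, "dy": 0, "dz": 0, "wx": 0, "wy": 0, "wz": 1}]'

```text
time_s: 17.45
eef_pos: [480.4, 166.8, 119.0]
ee_rot: [0.252, 0.284, 0.923, 0.059]
force: [-1.0, -1.6, 1.1]
grip_width: 0.149
grip_force: 55.6
```

Emit:
step_arm --increments '[{"dx": 0, "dy": 0, "dz": 0, "wx": 0, "wy": 0, "wz": 1}, {"dx": 0, "dy": 0, "dz": 0, "wx": 0, "wy": 0, "wz": 1}, {"dx": 0, "dy": 0, "dz": 0, "wx": 0, "wy": 0, "wz": 1}, {"dx": 0, "dy": 0, "dz": 0, "wx": 0, "wy": 0, "wz": 1}, {"dx": 0, "dy": 0, "dz": 0, "wx": 0, "wy": 0, "wz": 1}]'

```text
time_s: 17.95
eef_pos: [480.3, 166.7, 118.9]
ee_rot: [0.228, 0.513, 0.819, 0.121]
force: [-1.3, -1.7, 2.9]
grip_width: 0.151
grip_force: 55.5
```

```bash
python3 st.py; python3 -c "
from sel import *
angle('top')"
```

```text
theta by tool 150.10748434997186 panel pos [-2.   1.9 46.9] F tool [-1.8 -0.5 -3.1] M tool [ 0.43  0.01 -0.29] j [ 0.16  0.3   2.04 -0.37  0.32  0.03] 17.95
top selector_grip 0.55 [484. 166. 113.] px 191.0 177.0
top dial 0.67 [499. 163.  78.] px 194.0 174.0
top [(np.float64(87.3722222222222), 152, -6.0, 6.0, np.float64(206.55555555555554), np.float64(92.83333333333333)), (np.float64(86.62380952380951), 151, -6.0, 6.0, np.float64(205.66666666666666), np.float64(92.5)), (np.float64(86.55), 155, -6.0, 5.0, np.float64(206.66666666666666), np.float64(94.66666666666666)), (np.float64(86.30238095238094), 149, -5.0, 6.0, np.float64(207.55555555555554), np.float64(94.38888888888889))]
```

Emit:
step_arm --increments '[{"dx": 0, "dy": 0, "dz": 0, "wx": 0, "wy": 0, "wz": 1}, {"dx": 0, "dy": 0, "dz": 0, "wx": 0, "wy": 0, "wz": 1}, {"dx": 0, "dy": 0, "dz": 0, "wx": 0, "wy": 0, "wz": 1}, {"dx": 0, "dy": 0, "dz": 0, "wx": 0, "wy": 0, "wz": 1}, {"dx": 0, "dy": 0, "dz": 0, "wx": 0, "wy": 0, "wz": 0.9}]'

```text
time_s: 18.6
eef_pos: [480.2, 166.7, 118.8]
ee_rot: [0.19, 0.703, 0.662, 0.175]
force: [-6.4, -1.7, 6.6]
grip_width: 0.149
grip_force: 56.7
```

Emit:
step_arm --increments '[{"dx": 0, "dy": 0, "dz": 0, "wx": 0, "wy": 0, "wz": 0}, {"dx": 0, "dy": 0, "dz": 0, "wx": 0, "wy": 0, "wz": 0}]'

```text
time_s: 18.8
eef_pos: [480.2, 166.7, 118.8]
ee_rot: [0.191, 0.702, 0.664, 0.175]
force: [-7.1, -1.2, 6.8]
grip_width: 0.151
grip_force: 56.7
```

```bash
python3 st.py
```

```text
theta by tool 179.16383795003372 panel pos [-2.1  1.9 46.8] F tool [-1.7 -2.7 -9.4] M tool [ 0.6  -0.35  0.01] j [ 0.16  0.3   2.04 -0.37  0.32  0.53] 18.8
```

The torque about the axis is about 0, so the pointer is in the detent. Let go and retreat.

Emit:
step_arm --increments '[{"dx": 0, "dy": 0, "dz": 0, "wx": 0, "wy": 0, "wz": 0}, {"dx": 0, "dy": 0, "dz": 0, "wx": 0, "wy": 0, "wz": 0}, {"dx": 0, "dy": 0, "dz": 0, "wx": 0, "wy": 0, "wz": 0}, {"dx": 0, "dy": 0, "dz": 0, "wx": 0, "wy": 0, "wz": 0}, {"dx": 0, "dy": 0, "dz": 0, "wx": 0, "wy": 0, "wz": 0}]' --fingers 50

```text
time_s: 19.3
eef_pos: [480.6, 166.7, 118.3]
ee_rot: [0.19, 0.702, 0.663, 0.175]
force: [0.5, -0.2, 0.4]
grip_width: 0.587
grip_force: 0.0
```

Emit:
step_arm --increments '[{"dx": 0, "dy": 0, "dz": -0.5, "wx": 0, "wy": 0, "wz": 0}, {"dx": 0, "dy": 0, "dz": -0.9, "wx": 0, "wy": 0, "wz": 0}, {"dx": 0, "dy": 0, "dz": -0.9, "wx": 0, "wy": 0, "wz": 0}, {"dx": 0, "dy": 0, "dz": -0.9, "wx": 0, "wy": 0, "wz": 0}, {"dx": 0, "dy": 0, "dz": -0.9, "wx": 0, "wy": 0, "wz": 0}]'

```text
time_s: 19.8
eef_pos: [428.9, 170.3, 207.8]
ee_rot: [0.19, 0.703, 0.663, 0.175]
force: [0.4, 0.2, -0.4]
grip_width: 0.587
grip_force: 0.0
```

Emit:
step_arm --increments '[{"dx": 0, "dy": 0, "dz": -0.5, "wx": 0, "wy": 0, "wz": 0}, {"dx": 0, "dy": 0, "dz": 0, "wx": 0, "wy": 0, "wz": 0}, {"dx": 0, "dy": 0, "dz": 0, "wx": 0, "wy": 0, "wz": 0}]'

```text
time_s: 20.1
eef_pos: [423.3, 170.7, 217.6]
ee_rot: [0.19, 0.703, 0.663, 0.175]
force: [0.1, -0.2, 0.2]
grip_width: 0.586
grip_force: 0.0
```

Run:
```python
from sel import *
angle("wrist"); angle("top")
for n in("top","scene"):
    c=cap(n); marks(n,c,["cover","spare","tape","plug","coupling","wrench","driver"])
print(ctrl.sense()["time_s"],ctrl.sense()["force"])
```

```text
wrist selector_grip 0.97 [483. 165. 111.] px 254.0 196.0
wrist dial 0.66 [503. 167.  79.] px 255.0 180.0
wrist [(np.float64(153.7952380952381), 179, -5.0, 3.0, np.float64(193.77777777777777), np.float64(27.61111111111111)), (np.float64(153.5746031746032), 179, 0.0, 3.0, np.float64(193.44444444444446), np.float64(26.055555555555557)), (np.float64(153.45238095238093), 179, -6.0, 3.0, np.float64(193.66666666666666), np.float64(28.0)), (np.float64(153.31666666666666), 179, -4.0, 3.0, np.float64(193.66666666666666), np.float64(27.5))]
top selector_grip 0.71 [482. 167. 112.] px 190.0 178.0
top dial 0.95 [501. 163.  79.] px 194.0 173.0
top [(np.float64(62.529365079365085), 174, -6.0, 5.0, np.float64(197.0), np.float64(97.77777777777777)), (np.float64(61.55000000000001), 176, -6.0, 4.0, np.float64(195.44444444444446), np.float64(96.94444444444444)), (np.float64(61.28809523809526), 177, -6.0, 4.0, np.float64(196.33333333333334), np.float64(97.66666666666666)), (np.float64(61.1563492063492), 175, -6.0, 4.0, np.float64(195.11111111111111), np.float64(97.33333333333334))]
top cover 0.89 [319. -4
[... 545 characters left out ...]
8.0 121.0
scene cover 0.62 [716.  27.  33.] px 306.0 249.0
scene cover 0.57 [ 530. -141.   38.] px 221.0 221.0
scene cover 0.55 [226. 330.  31.] px 306.0 120.0
scene cover 0.43 [486. 167. 112.] px 308.0 160.0
scene spare 0.64 [ 532. -137.    3.] px 223.0 229.0
scene spare 0.6 [501. 169.  75.] px 310.0 172.0
scene tape 0.76 [ 435. -190.   -5.] px 194.0 215.0
scene plug 0.44 [602. -88.  -1.] px 249.0 241.0
scene plug 0.17 [636. 435.   7.] px 402.0 188.0
scene coupling 0.48 [632. 117.  -1.] px 316.0 223.0
scene wrench 0.52 [360. 194.  -1.] px 292.0 160.0
scene driver 0.52 [635. 433.   1.] px 401.0 189.0
scene driver 0.31 [ 534. -135.    0.] px 224.0 230.0
21.2 [0.10447528 0.13049991 0.15540462]
```

The pointer is at 179°, on the round mark. The cover is still nested and nothing else has moved.

```bash
python3 -c "
from rig import finish_job
print(finish_job())"
```

```text
the job is handed in; nothing more can be done
None
```

The job is handed in at about 21 s: the cover stands upright over its twin, the selector rests in the round-mark detent (measured 179°, never turned past it), and the other things on the bench that I re-checked (tape, plug, coupling, wrench, screwdriver) had not moved.

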